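# Build the sieve tower on the shaker base

### The arm

A 6-joint arm with a two-finger parallel gripper is mounted at the origin on a cart in front of the work surface, level with it; the furniture and walls round the work are solid. World frame = base frame: x ahead of the robot, y to its left, z up, the work surface at z = 0. Lengths are in m, angles in rad, forces in N, time in s.
With the tool pointing down it reaches from about 0.4 to 0.825 m from the base axis. Payload 7 kg.
Tool frame: the origin (TCP) lies at the very end of the fingers, on their centre line; the grasp point (between the pads) lies arm.grip_point_offset behind it (arm.grip_point_offset is the distance from the TCP to the grasp point, in m); z points along the fingers, y is the line along which they close (so a half turn about z gives the same grasp; the last joint's range is limited). The gripper opens to 88 mm and grips with 3 to 60 N. Pads are 19 mm wide; open, the fingers measure 130 mm over their backs; the gripper's body (78 mm by 193 mm) begins 47 mm behind the grasp point.
Start: joints at [1.523, 0.359, 0.012, 0, -1.224, -0.288], TCP at [0.222, 0.637, 0.227] pointing down, gripper open.
Joint ranges: [-3.07, 3.07], [-1.43, 2.12], [-1.02, 1.25], [-3.03, 1.67], [-3.05, -0], [-3.03, 3.03]. Speed limits (rad/s): [2.39, 2.39, 3.01, 3.14, 3.14, 3.14].

### API

Orientations are given as [roll, pitch, yaw] about the fixed x, y, z axes, in that order (R = Rz(yaw) Ry(pitch) Rx(roll)).
In Python, from station import arm gives the robot as it stands.
- The arm moves only by the shell command python3 -m crank 'ROWS' [OPENING] [FORCE]. ROWS is JSON, a list of rows, each an object of numbers: "dx", "dy", "dz": the shift along the tool's x, y, z in cm; "wx", "wy", "wz": the turn, a rotation vector about the tool's x, y, z in degrees. A call has exactly 10 rows; each row is the pose to reach, as a shift and turn from the pose commanded when the call began, along the tool's axes at that moment; what a row does not reach only later rows make up. A row lasts 1/8 s, in which the tool goes at most 62.5 mm and 10.7 degrees, less where a joint would pass 70% of its speed; a pose out of reach is approached as far as the arm can. A call with a gripper value outside its range is refused whole. OPENING is the finger opening in cm, from 0 to 8.76, set as the call begins (- or left out, the last holds). The fingers move at their own pace and stop on an object; FORCE is the grip in N (left out, the last holds). Time passes only in rows, so rows that repeat a pose let the fingers close, or fill a call up. It gives the time, the measured TCP pose, the force, the opening and the grip force at its end, in the units of the state.
- arm.get_state(): the state, without advancing time (a new reading comes with each control period).
- arm.grab_frame(name): name is "side" or "top" or "wrist"; returns the picture (480x640x3 uint8, red, green, blue); there is no depth.
- arm.calibration(name): a dict with "fx", "fy", "cx", "cy" (pixels), "world_from_camera" (4x4, takes a point from camera to world coordinates). Camera axes: x right, y down, z forward; pixel columns grow to the right and rows downward; lengths in m; the calibration is good to about 2 mm. A picture is of the moment at which its call begins: read the wrist's pose just before it. calibration takes no time and is no camera call; for the wrist camera it gives the pose at the moment of the call.
- arm.job_done(): hands the job in; it is judged then, once.
Trained networks look in the newest picture that a camera, given by its name, has taken for a name from the list of things; names that differ only in an ending like _2 or _b are one class to them, and where a whole thing is asked for, a point or a joint stands for the part that bears it (a point fixed in the world has none). Each returns a list of dicts, best first, with "confidence" (0 to 1); they miss things now and then, are a little off and sometimes report something else, mostly with a low value. They report only what shows in the picture. A call takes as long as a camera call. They do not tell look-alikes from the thing itself.
- arm.find_in(camera, query): "centre" ([x, y, z] in m, in world coordinates, good to about 4 mm: the middle of the surface that is visible of it).
- arm.masks_of(camera, query): "pixels" (480x640 bool, what is visible of it).
- arm.mark_of(camera, query): "centre" ([x, y, z] in m, in world coordinates, good to about 4 mm: a listed point, or the origin of a listed thing).
The state is a dict: "t": time; "q": joint angles; "qd": joint speeds; "joint_efforts": joint torques, N m; "eef_pos": TCP position; "ee_rot": TCP orientation; "force": force on the tool from outside, world axes, zero at the start; "moment": the same for the moment, N m; "width": finger opening in m; "gripper_force": force on a finger pad.
Only numpy, scipy, OpenCV 4.12 (cv2) and the standard library are available. Lean on these libraries where they do the work, as an engineer would, in place of code of your own. Each camera call takes 0.05 s, during which the arm holds its last target. There are 200 camera calls.

### The job

Build the small sieve tower on the grey sieve-shaker base, one part at a time from the bottom up and letting go of each before fetching the next: the receiver pan inside the base's low collar, the fine sieve seated on the pan, the coarse sieve seated on the fine one, and the lid on top, every part level and fully home in the one below. Leave the blue-capped bottle and the beaker where they are, upright.

Things in the scene. Friction and masses are not known exactly. Their poses are not given: they have to be found in the camera images.
- sieve_base: Sieve-shaker base, fixed: grey square block 110 x 110 mm with a round dark table on top, the seat, 34 mm above the worktop; round it a low aluminium collar, inner diameter 68 mm, outer 76 mm, its rim 40 mm above the worktop. Origin: centre of the underside, on the collar's axis; z up, front panel with small dial on -x.
- receiver: Receiver pan: open round steel cup with a solid steel floor, outside diameter 62 mm, inside 56 mm, 40 mm high, the bottom 6 mm tapering to 52 mm. Loose, upright, 0.10 to 0.21 kg. Origin: centre of the underside; z up. Seated, its origin is 34 mm above the base's; 3 mm play all round in the collar.
- fine_sieve: Fine sieve: steel ring 62 mm outside, 56 mm inside, with a close mesh (2.6 mm pitch), 34 mm high. Its lowest 8 mm is a spigot, 50 mm wide tapering to 40 mm, that enters the open top of the part below (3 mm play) until the wall rests on its rim. Loose, upright, under 0.2 kg. Origin: centre of the spigot's underside; z up. Seated, its origin is 32 mm above the pan's.
- coarse_sieve: Coarse sieve: as the fine sieve (62 mm outside, 56 mm inside, same 8 mm spigot) but 46 mm high and with an open mesh of a few thick wires 10.5 mm apart. Loose, upright, up to 0.2 kg. Origin: centre of the spigot's underside; z up. Seated, its origin is 26 mm above the fine sieve's.
- sieve_lid: Lid: steel disc 62 mm diameter, 5 mm thick (8 to 13 mm above the origin), same 8 mm spigot beneath, on top an upright black round knob 22 mm diameter, from 15 to 39 mm above the origin. Loose, knob up, under 0.2 kg. Origin: centre of the spigot's underside; z up. Seated, its origin is 38 mm above the coarse sieve's.
- bottle: Bystander: white plastic bottle with a dark blue cap, 48 mm diameter, 104 mm high, loose. Origin: centre of the underside; z up.
- beaker: Bystander: clear plastic beaker, 70 mm diameter, 80 mm high, empty, loose. Origin: centre of the underside; z up. Round the work, fixed: a bench shaker about 0.33 m tall behind the front strip (about x > 0.56, y < 0.02) and a tall wire basket on the left (about x > 0.45, y > 0.36, over 0.3 m high): travel round or above them.
Not all that is in view belongs to the job. Leave any pink or turquoise look-alike of the coarse_sieve alone. Leave any pink or red look-alike of the sieve_lid alone.

How it is judged:
By the outcome, as a careful person would: the job done as asked, in the order asked, and still so for the second after the job is handed in, with the robot touching nothing.
It also fails if it takes over 144 s, if anything falls off the work surface, if the arm or the gripper's body presses on something with over 40 N, if the wrist force passes 120 N, or if a joint passes its speed limit or range.

## Working session

There is one attempt and no reset: what is moved stays moved. The work goes in short steps, Python scripts to look and compute and a shell command to move; the robot and the scene stay as the last step left them, time stands still between calls to the robot, and variables do not carry over. Pictures are saved under pics/ and viewed, at most 14 in all, crops included, and the job is handed in when it is done.

```bash
ls; mkdir -p pics; python3 - <<'E'
from station import arm
import cv2,numpy as np
s=arm.get_state();print(s['t'],s['eef_pos'],s['ee_rot'],s['width'],arm.grip_point_offset)
for c in ['top','side']:
    im=arm.grab_frame(c);cv2.imwrite(f'pics/{c}0.png',im[:,:,::-1])
    k=arm.calibration(c);print(c,k['fx'],np.round(k['world_from_camera'],3).tolist())
    for n in ['sieve_base','receiver','fine_sieve','coarse_sieve','sieve_lid','bottle','beaker']:
        for d in arm.mark_of(c,n):print(c,n,round(d['confidence'],2),np.round(d['centre'],3))
E
```

```text
pics
0.0 [0.2222916  0.63684751 0.22562481] [ 3.13998110e+00 -1.37751882e-04 -3.35923757e-01] 0.08748415324841924 0.0188
top 558.9196075058566 [[-0.034, -0.979, 0.199, 0.299], [-0.999, 0.034, -0.003, -0.088], [-0.004, -0.199, -0.98, 1.512], [0.0, 0.0, 0.0, 1.0]]
top sieve_base 0.85 [ 0.461  0.08  -0.006]
top receiver 0.87 [ 0.456  0.228 -0.   ]
top receiver 0.47 [ 0.468 -0.082 -0.   ]
top fine_sieve 0.9 [ 0.469 -0.237 -0.004]
top coarse_sieve 0.81 [ 0.727  0.08  -0.   ]
top coarse_sieve 0.62 [ 0.467 -0.083 -0.002]
top coarse_sieve 0.56 [ 0.702 -0.4    0.002]
top sieve_lid 0.84 [ 0.634 -0.501  0.   ]
top sieve_lid 0.67 [ 0.576 -0.392  0.001]
top bottle 0.7 [ 0.635  0.176 -0.001]
top beaker 0.9 [ 0.647  0.299 -0.002]
side 554.076144689821 [[-0.873, -0.354, 0.336, 0.192], [-0.488, 0.631, -0.603, 0.63], [0.002, -0.691, -0.723, 0.924], [0.0, 0.0, 0.0, 1.0]]
side sieve_base 0.61 [ 0.464  0.076 -0.003]
side receiver 0.98 [0.454 0.233 0.001]
side receiver 0.17 [ 0.468 -0.392 -0.001]
side coarse_sieve 0.7 [ 0.725  0.077 -0.004]
side coarse_sieve 0.63 [ 0.467 -0.082  0.   ]
side sieve_lid 0.89 [ 0.582 -0.386  0.001]
side sieve_lid 0.7 [ 0.464 -0.389 -0.004]
side sieve_lid 0.64 [ 0.637 -0.496 -0.001]
side bottle 0.86 [ 0.635  0.177 -0.002]
side beaker 0.88 [0.648 0.298 0.002]
```

View pics/top0.png

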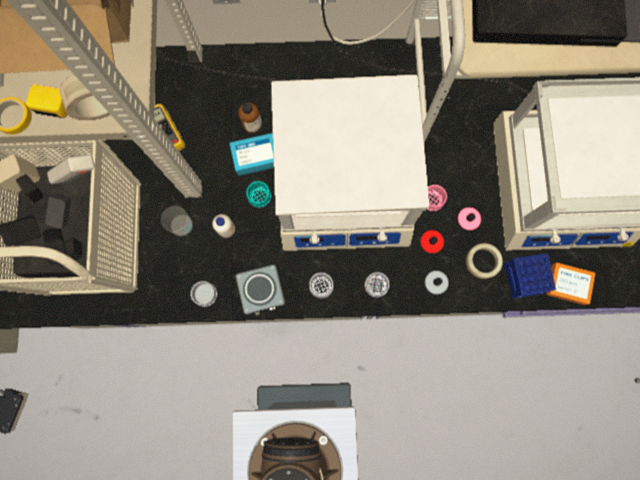

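View pics/side0.png

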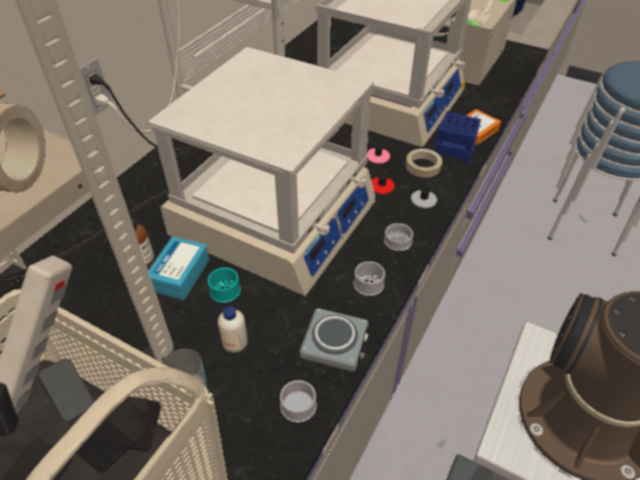

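The top view shows the pan at px (204,293), base at (260,288) and grey coarse sieve at (321,285). The grey fine sieve is at (376,284) and the grey lid at (436,282). The side view agrees. The turquoise and pink sieves and the red and pink lids are the decoys to leave alone.

```bash
cat > h.py <<'E'
from station import arm
import numpy as np, cv2
from scipy.spatial.transform import Rotation as R
def rel(*wps, yaw=0.0):
    """tool-frame shift (cm) and turn (deg) from the present pose to each world waypoint"""
    s=arm.get_state(); R0=R.from_euler('xyz',s['ee_rot']); 
    w=(R0.inv()*R.from_euler('xyz',[np.pi,0,yaw])).as_rotvec(degrees=True)
    print('t',round(s['t'],2),'pos',np.round(s['eef_pos'],4),'rot',np.round(s['ee_rot'],4),'w',np.round(s['width'],4),'F',np.round(s['force'],1))
    for p in wps: print(p,'->',np.round(R0.inv().apply(np.array(p)-s['eef_pos'])*100,2),'turn',np.round(w,2))
E
python3 - <<'E'
from h import *
rel((.27,.40,.25),(.43,.23,.23))
s=arm.get_state();k=arm.calibration('wrist');M=k['world_from_camera'];R0=R.from_euler('xyz',s['ee_rot'])
print(k['fx'],np.round(R0.inv().apply(M[:3,3]-s['eef_pos']),4),np.round(R0.inv().as_matrix()@M[:3,:3],3).tolist())
E
```

```text
t 0.8 pos [0.2224 0.6373 0.2266] rot [-3.1416e+00  1.0000e-04 -3.3580e-01] w 0.0876 F [-0.5 -0.4  0.1]
(0.27, 0.4, 0.25) -> [12.31 20.83 -2.34] turn [ -0.     0.   -19.24]
(0.43, 0.23, 0.23) -> [33.02 31.61 -0.34] turn [ -0.     0.   -19.24]
339.56263909458835 [ 0.0767 -0.0003 -0.1582] [[0.0, -0.96, -0.28], [1.0, 0.001, -0.0], [0.0, -0.28, 0.96]]
```

```bash
python3 -m crank '[{"dx":1.2,"dy":2.1,"dz":-0.2,"wz":8},{"dx":2.5,"dy":4.2,"dz":-0.5,"wz":16},{"dx":3.7,"dy":6.2,"dz":-0.7,"wz":24},{"dx":4.9,"dy":8.3,"dz":-0.9,"wz":32},{"dx":6.1,"dy":10.4,"dz":-1.2,"wz":40},{"dx":7.4,"dy":12.5,"dz":-1.4,"wz":48},{"dx":8.6,"dy":14.6,"dz":-1.6,"wz":56},{"dx":9.8,"dy":16.7,"dz":-1.9,"wz":64},{"dx":11.1,"dy":18.7,"dz":-2.1,"wz":72},{"dx":12.3,"dy":20.8,"dz":-2.3,"wz":80}]' 8.76 25; python3 - <<'E'
from h import *
rel((.455,.23,.17),yaw=np.pi)
E
```

```text
t 0.8 pos [0.2224 0.6373 0.2266] rot [-3.1416e+00  1.0000e-04 -3.3580e-01] w 0.0876 F [-0.5 -0.4  0.1]
(0.455, 0.23, 0.17) -> [35.38 30.79  5.66] turn [  0.     0.   160.76]$[0]: bad value
```

```bash
python3 -m crank '[{"dx":1.2,"dy":2.1,"dz":-0.2,"wx":0,"wy":0,"wz":8},{"dx":2.5,"dy":4.2,"dz":-0.5,"wx":0,"wy":0,"wz":16},{"dx":3.7,"dy":6.2,"dz":-0.7,"wx":0,"wy":0,"wz":24},{"dx":4.9,"dy":8.3,"dz":-0.9,"wx":0,"wy":0,"wz":32},{"dx":6.1,"dy":10.4,"dz":-1.2,"wx":0,"wy":0,"wz":40},{"dx":7.4,"dy":12.5,"dz":-1.4,"wx":0,"wy":0,"wz":48},{"dx":8.6,"dy":14.6,"dz":-1.6,"wx":0,"wy":0,"wz":56},{"dx":9.8,"dy":16.7,"dz":-1.9,"wx":0,"wy":0,"wz":64},{"dx":11.1,"dy":18.7,"dz":-2.1,"wx":0,"wy":0,"wz":72},{"dx":12.3,"dy":20.8,"dz":-2.3,"wx":0,"wy":0,"wz":80}]' 8.76 25; python3 - <<'E'
from h import *
rel((.455,.23,.17),yaw=np.pi)
E
```

```text
t: 2.05
eef_pos: [0.2702, 0.3996, 0.2498]
ee_rot: [-3.142, 0.0, -1.737]
force: [0.4, 0.4, 0.2]
width: 0.0876
gripper_force: 0.0
t 2.05 pos [0.2702 0.3996 0.2498] rot [-3.1416e+00  4.0000e-04 -1.7367e+00] w 0.0876 F [0.4 0.4 0.2]
(0.455, 0.23, 0.17) -> [ 13.68 -21.03   7.97] turn [2.000e-02 2.000e-02 8.049e+01]
```

```bash
python3 -m crank '[{"dx":1.5,"dy":-2.3,"dz":0.8,"wx":0,"wy":0,"wz":9},{"dx":3.0,"dy":-4.7,"dz":1.8,"wx":0,"wy":0,"wz":18},{"dx":4.6,"dy":-7.0,"dz":2.7,"wx":0,"wy":0,"wz":27},{"dx":6.1,"dy":-9.3,"dz":3.5,"wx":0,"wy":0,"wz":36},{"dx":7.6,"dy":-11.7,"dz":4.4,"wx":0,"wy":0,"wz":45},{"dx":9.1,"dy":-14.0,"dz":5.3,"wx":0,"wy":0,"wz":54},{"dx":10.6,"dy":-16.4,"dz":6.2,"wx":0,"wy":0,"wz":63},{"dx":12.2,"dy":-18.7,"dz":7.1,"wx":0,"wy":0,"wz":72},{"dx":13.7,"dy":-21.0,"dz":8.0,"wx":0,"wy":0,"wz":80.5},{"dx":13.7,"dy":-21.0,"dz":8.0,"wx":0,"wy":0,"wz":80.5}]'; python3 - <<'E'
from h import *
rel((.455,.23,.17),yaw=np.pi)
im=arm.grab_frame('wrist');cv2.imwrite('pics/w1.png',im[:,:,::-1])
for n in ['receiver','sieve_base']:
    for d in arm.mark_of('wrist',n):print(n,d)
    for d in arm.masks_of('wrist',n):
        m=d['pixels'];ys,xs=np.nonzero(m);print(n,d['confidence'],xs.min(),xs.max(),ys.min(),ys.max(),m.sum())
E
```

```text
t: 3.3
eef_pos: [0.4559, 0.2301, 0.1688]
ee_rot: [-3.141, -0.001, -3.141]
force: [-0.4, 0.4, -0.2]
width: 0.0875
gripper_force: 0.0
t 3.3 pos [0.4559 0.2301 0.1688] rot [-3.1405e+00 -1.0000e-03 -3.1405e+00] w 0.0875 F [-0.4  0.4 -0.2]
(0.455, 0.23, 0.17) -> [ 0.09 -0.01 -0.12] turn [-0.06 -0.05  0.06]
receiver {'centre': [0.4576, 0.2293, 0.0012], 'confidence': 0.69}
receiver 0.6 290 359 186 260 4134
receiver 0.35 362 407 361 374 495
sieve_base {'centre': [0.4655, 0.0828, -0.0011], 'confidence': 0.82}
sieve_base 0.72 85 238 155 288 14232
```

View pics/w1.png

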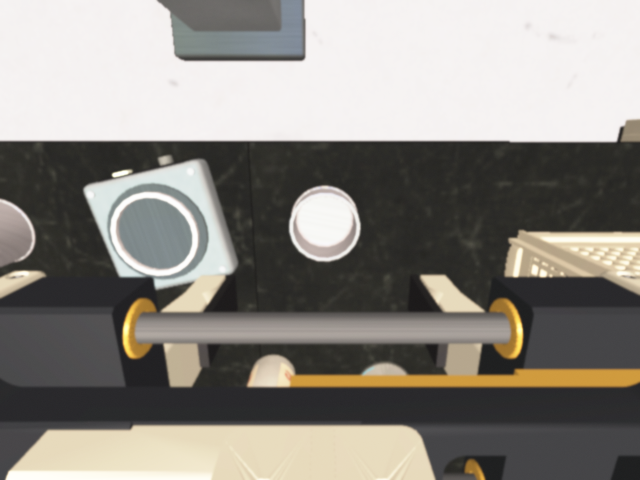

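Pan at px (325,224), base collar at (155,233). The pan is between the fingers' lines; bottle below at (272,370).

```bash
cat >> h.py <<'E'
from scipy.optimize import minimize
def proj(P,k):
    M=np.linalg.inv(k['world_from_camera']);p=P@M[:3,:3].T+M[:3,3]
    return np.float32(np.c_[p[:,0]/p[:,2]*k['fx']+k['cx'],p[:,1]/p[:,2]*k['fy']+k['cy']])
def circ(c,r,z,n=120):
    a=np.linspace(0,2*np.pi,n,endpoint=False);return np.c_[c[0]+r*np.cos(a),c[1]+r*np.sin(a),np.full(n,z)]
def ring(im,k,c0,z,ri,ro,m=.0015,inner=True):
    """centre of a bright ring ri..ro at height z (annulus contrast)"""
    g=cv2.cvtColor(im,cv2.COLOR_RGB2GRAY).astype(np.float32)
    def f(c):
        s=lambda r:cv2.remap(g,proj(circ(c,r,z),k)[None],None,cv2.INTER_LINEAR).mean()
        v=2*s((ri+ro)/2)+s(ro-.0005)-s(ro+m)-s(ro+2*m)
        return -(v-(s(ri-m) if inner else 0))
    best=min(((f(c0+np.array([a,b])),a,b) for a in np.arange(-.01,.0101,.002) for b in np.arange(-.01,.0101,.002)))
    r=minimize(f,c0+np.array(best[1:]),method='Nelder-Mead',options=dict(initial_simplex=c0+np.array(best[1:])+np.array([[0,0],[.002,0],[0,.002]])))
    return r.x,-r.fun
def cyl(mask,k,c0,r,z0,z1):
    """centre of an upright cylinder whose silhouette matches the mask"""
    def f(c):
        h=cv2.convexHull(proj(np.r_[circ(c,r,z0),circ(c,r,z1)],k)); a=np.zeros((1920,2560),np.uint8)
        cv2.fillConvexPoly(a,np.round((h*4+1.5)*16).astype(np.int32),1,shift=4)
        a=cv2.resize(a.astype(np.float32),(640,480),interpolation=cv2.INTER_AREA); return -np.minimum(a,mask).sum()/np.maximum(a,mask).sum()
    r_=minimize(f,c0,method='Nelder-Mead',options=dict(initial_simplex=np.array(c0)+np.array([[-.002,-.001],[.003,0],[0,.003]]),xatol=1e-4,fatol=1e-4))
    return r_.x,-r_.fun
E
python3 - <<'E'
from h import *
k=arm.calibration('wrist');im=arm.grab_frame('wrist')
print('pan ring',ring(im,k,np.array([.456,.23]),.04,.028,.031,inner=False))
print('base ring',ring(im,k,np.array([.463,.08]),.04,.034,.038))
d=arm.masks_of('wrist','receiver')[0];print('pan cyl',cyl(d['pixels'],k,[.456,.23],.031,.003,.04))
k=arm.calibration('top');im=arm.grab_frame('top')
print('top base ring',ring(im,k,np.array([.463,.08]),.04,.034,.038))
for n,c,h in [('receiver',(.456,.23),.04),('fine_sieve',(.469,-.237),.034),('coarse_sieve',(.467,-.082),.046),('sieve_lid',(.465,-.39),.013)]:
    for d in arm.masks_of('top',n):
        x,s=cyl(d['pixels'],k,c,.031,.004,h)
        if s>.3:print(n,x,s)
E
```

```text
pan ring (array([0.45714229, 0.23169722]), np.float64(493.9241027832031))
base ring (array([0.46411905, 0.08200782]), np.float64(256.91180419921875))
pan cyl (array([0.45632318, 0.2316403 ]), np.float64(0.9751843810081482))
top base ring (array([0.46089322, 0.07991241]), np.float64(187.9647216796875))
fine_sieve [ 0.46311803 -0.23165517] 0.8826866149902344
coarse_sieve [ 0.46612741 -0.08537773] 0.7048200368881226
sieve_lid [ 0.46517299 -0.39286226] 0.9521998763084412
```

```bash
python3 -m crank '[{"dx":-0.1,"dy":0.2,"dz":3,"wx":0,"wy":0,"wz":0},{"dx":-0.1,"dy":0.2,"dz":6,"wx":0,"wy":0,"wz":0},{"dx":-0.1,"dy":0.2,"dz":9,"wx":0,"wy":0,"wz":0},{"dx":-0.1,"dy":0.2,"dz":11,"wx":0,"wy":0,"wz":0},{"dx":-0.1,"dy":0.2,"dz":13,"wx":0,"wy":0,"wz":0},{"dx":-0.1,"dy":0.2,"dz":14.5,"wx":0,"wy":0,"wz":0},{"dx":-0.1,"dy":0.2,"dz":15.5,"wx":0,"wy":0,"wz":0},{"dx":-0.1,"dy":0.2,"dz":15.5,"wx":0,"wy":0,"wz":0},{"dx":-0.1,"dy":0.2,"dz":15.5,"wx":0,"wy":0,"wz":0},{"dx":-0.1,"dy":0.2,"dz":15.5,"wx":0,"wy":0,"wz":0}]' && python3 -m crank '[{"dx":0,"dy":0,"dz":0,"wx":0,"wy":0,"wz":0},{"dx":0,"dy":0,"dz":0,"wx":0,"wy":0,"wz":0},{"dx":0,"dy":0,"dz":0,"wx":0,"wy":0,"wz":0},{"dx":0,"dy":0,"dz":0,"wx":0,"wy":0,"wz":0},{"dx":0,"dy":0,"dz":0,"wx":0,"wy":0,"wz":0},{"dx":0,"dy":0,"dz":-1,"wx":0,"wy":0,"wz":0},{"dx":0,"dy":0,"dz":-3,"wx":0,"wy":0,"wz":0},{"dx":0,"dy":0,"dz":-6,"wx":0,"wy":0,"wz":0},{"dx":0,"dy":0,"dz":-8,"wx":0,"wy":0,"wz":0},{"dx":0,"dy":0,"dz":-8,"wx":0,"wy":0,"wz":0}]' 0 25; python3 - <<'E'
from h import *
rel((.463,.081,.10),yaw=np.pi)
E
```

```text
t: 5.15
eef_pos: [0.4566, 0.2338, 0.0152]
ee_rot: [3.141, 0.001, -3.137]
force: [0.8, -0.1, -0.3]
width: 0.0876
gripper_force: 0.0
t: 6.4
eef_pos: [0.4571, 0.2343, 0.0965]
ee_rot: [3.139, 0.003, -3.137]
force: [0.2, -0.2, -1.9]
width: 0.0613
gripper_force: 25.0
t 6.4 pos [0.4571 0.2343 0.0965] rot [ 3.1387e+00  2.6000e-03 -3.1369e+00] w 0.0613 F [ 0.2 -0.2 -1.9]
(0.463, 0.081, 0.1) -> [ -0.52 -15.34  -0.4 ] turn [0.16 0.15 0.27]
```

```bash
python3 -m crank '[{"dx":0,"dy":-1.5,"dz":-0.4,"wx":0,"wy":0,"wz":0},{"dx":-0.1,"dy":-4,"dz":-0.4,"wx":0,"wy":0,"wz":0},{"dx":-0.2,"dy":-7,"dz":-0.4,"wx":0,"wy":0,"wz":0},{"dx":-0.4,"dy":-10,"dz":-0.4,"wx":0,"wy":0,"wz":0.3},{"dx":-0.5,"dy":-12.5,"dz":-0.4,"wx":0,"wy":0,"wz":0.3},{"dx":-0.6,"dy":-14.5,"dz":-0.4,"wx":0,"wy":0,"wz":0.3},{"dx":-0.6,"dy":-15.3,"dz":-0.4,"wx":0,"wy":0,"wz":0.3},{"dx":-0.6,"dy":-15.3,"dz":-0.4,"wx":0,"wy":0,"wz":0.3},{"dx":-0.6,"dy":-15.3,"dz":-0.4,"wx":0,"wy":0,"wz":0.3},{"dx":-0.6,"dy":-15.3,"dz":-0.4,"wx":0,"wy":0,"wz":0.3}]'; python3 - <<'E'
from h import *
rel((.4641,.082,.049),yaw=np.pi)
k=arm.calibration('wrist');im=arm.grab_frame('wrist');cv2.imwrite('pics/w2.png',im[:,:,::-1])
s=arm.get_state();p=s['eef_pos']
d=arm.masks_of('wrist','receiver')
if d:print('pan cyl',cyl(d[0]['pixels'],k,p[:2],.031,p[2]-.012,p[2]+.026),d[0]['confidence'])
print('pan ring',ring(im,k,p[:2],p[2]+.026,.028,.031,inner=False))
print('base ring',ring(im,k,np.array([.463,.081]),.04,.034,.038))
k=arm.calibration('side');im=arm.grab_frame('side');print('side pan',ring(im,k,p[:2],p[2]+.026,.028,.031,inner=False))
print([np.round(x['centre'],4) for x in arm.mark_of('side','receiver')[:1]+arm.mark_of('side','sieve_base')[:1]])
E
```

```text
t: 7.65
eef_pos: [0.463, 0.081, 0.0985]
ee_rot: [-3.142, -0.0, -3.142]
force: [-0.5, 0.3, -0.6]
width: 0.0613
gripper_force: 25.0
t 7.65 pos [0.463  0.081  0.0985] rot [-3.1416 -0.     -3.1416] w 0.0613 F [-0.5  0.3 -0.6]
(0.4641, 0.082, 0.049) -> [-0.11  0.1   4.95] turn [-0. -0.  0.]
pan cyl (array([0.46284185, 0.08110274]), np.float64(0.7136977314949036)) 0.67
pan ring (array([0.46353615, 0.08098475]), np.float64(402.7082214355469))
base ring (array([0.46450715, 0.08138974]), np.float64(180.15943908691406))
side pan (array([0.47103272, 0.09330071]), np.float64(66.64624786376953))
[array([0.4617, 0.0786, 0.0815]), array([ 0.4656,  0.0787, -0.    ])]
```

View pics/w2.png

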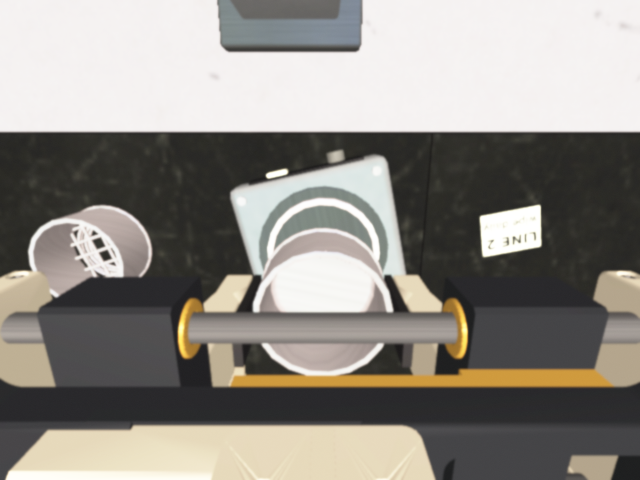

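The pan is held at px (325,300) and the collar arc at (322,240) is just ahead. Pan and collar fits agree to about 1 mm, so I'll lower it.

```bash
python3 -m crank '[{"dx":-0.1,"dy":0.05,"dz":0.5,"wx":0,"wy":0,"wz":0},{"dx":-0.1,"dy":0.05,"dz":1.5,"wx":0,"wy":0,"wz":0},{"dx":-0.1,"dy":0.05,"dz":2.5,"wx":0,"wy":0,"wz":0},{"dx":-0.1,"dy":0.05,"dz":3.2,"wx":0,"wy":0,"wz":0},{"dx":-0.1,"dy":0.05,"dz":3.8,"wx":0,"wy":0,"wz":0},{"dx":-0.1,"dy":0.05,"dz":4.2,"wx":0,"wy":0,"wz":0},{"dx":-0.1,"dy":0.05,"dz":4.5,"wx":0,"wy":0,"wz":0},{"dx":-0.1,"dy":0.05,"dz":4.8,"wx":0,"wy":0,"wz":0},{"dx":-0.1,"dy":0.05,"dz":4.9,"wx":0,"wy":0,"wz":0},{"dx":-0.1,"dy":0.05,"dz":4.9,"wx":0,"wy":0,"wz":0}]'
```

```text
t: 9.15
eef_pos: [0.464, 0.081, 0.0496]
ee_rot: [-3.142, 0.0, 3.141]
force: [0.4, -0.3, -0.4]
width: 0.0612
gripper_force: 25.0
```

```bash
python3 -m crank '[{"dx":0,"dy":0,"dz":0.05,"wx":0,"wy":0,"wz":0},{"dx":0,"dy":0,"dz":0.1,"wx":0,"wy":0,"wz":0},{"dx":0,"dy":0,"dz":0.1,"wx":0,"wy":0,"wz":0},{"dx":0,"dy":0,"dz":0.15,"wx":0,"wy":0,"wz":0},{"dx":0,"dy":0,"dz":0.15,"wx":0,"wy":0,"wz":0},{"dx":0,"dy":0,"dz":0.15,"wx":0,"wy":0,"wz":0},{"dx":0,"dy":0,"dz":0.15,"wx":0,"wy":0,"wz":0},{"dx":0,"dy":0,"dz":0.15,"wx":0,"wy":0,"wz":0},{"dx":0,"dy":0,"dz":0.15,"wx":0,"wy":0,"wz":0},{"dx":0,"dy":0,"dz":0.15,"wx":0,"wy":0,"wz":0}]'
```

```text
t: 10.4
eef_pos: [0.4641, 0.081, 0.0486]
ee_rot: [3.142, 0.0, 3.141]
force: [-3.2, -0.5, 7.1]
width: 0.0609
gripper_force: 25.0
```

```bash
python3 -m crank '[{"dx":0,"dy":0,"dz":0.05,"wx":0,"wy":0,"wz":0},{"dx":0,"dy":0,"dz":0,"wx":0,"wy":0,"wz":0},{"dx":0,"dy":0,"dz":0,"wx":0,"wy":0,"wz":0},{"dx":0,"dy":0,"dz":0,"wx":0,"wy":0,"wz":0},{"dx":0,"dy":0,"dz":-1,"wx":0,"wy":0,"wz":0},{"dx":0,"dy":0,"dz":-4,"wx":0,"wy":0,"wz":0},{"dx":0,"dy":0,"dz":-8,"wx":0,"wy":0,"wz":0},{"dx":0,"dy":0,"dz":-13,"wx":0,"wy":0,"wz":0},{"dx":0,"dy":0,"dz":-16,"wx":0,"wy":0,"wz":0},{"dx":0,"dy":0,"dz":-16,"wx":0,"wy":0,"wz":0}]' 8.76 25; python3 - <<'E'
from h import *
k=arm.calibration('wrist');im=arm.grab_frame('wrist');cv2.imwrite('pics/w3.png',im[:,:,::-1])
c=np.array([.464,.081])
d=arm.masks_of('wrist','receiver')
if d:print('pan cyl',cyl(d[0]['pixels'],k,c,.031,.04,.074),d[0]['confidence'])
print('pan ring',ring(im,k,c,.074,.028,.031,inner=False))
print('base ring',ring(im,k,c,.04,.034,.038))
rel((.466,-.237,.17),(.464,.081,.21),yaw=np.pi)
E
```

```text
t: 11.65
eef_pos: [0.4653, 0.0816, 0.2114]
ee_rot: [3.139, 0.005, 3.141]
force: [-0.4, -0.5, -0.2]
width: 0.0879
gripper_force: 0.0
pan ring (array([0.46576949, 0.08105918]), np.float64(303.82391357421875))
base ring (array([0.46443062, 0.08147859]), np.float64(172.61509704589844))
t 11.75 pos [0.4638 0.081  0.2084] rot [3.1408e+00 6.0000e-04 3.1408e+00] w 0.0879 F [-1.  -0.6 -0.7]
(0.466, -0.237, 0.17) -> [ -0.25 -31.8    3.82] turn [ 0.05  0.04 -0.05]
(0.464, 0.081, 0.21) -> [-0.02  0.   -0.16] turn [ 0.05  0.04 -0.05]
```

View pics/w3.png

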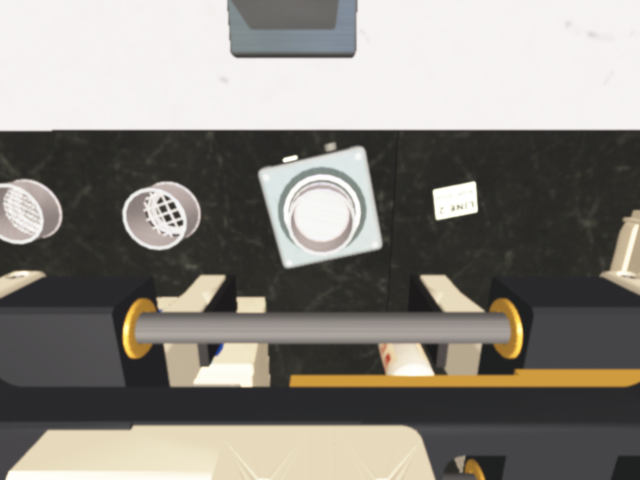

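The pan stands in the collar at px (320,214). The open-mesh (coarse) sieve is next at (162,215) and the close-mesh (fine) at (25,212).

```bash
python3 -m crank '[{"dx":0,"dy":-3,"dz":0,"wx":0,"wy":0,"wz":0},{"dx":0,"dy":-7,"dz":0,"wx":0,"wy":0,"wz":0},{"dx":0,"dy":-11.5,"dz":0,"wx":0,"wy":0,"wz":0},{"dx":-0.1,"dy":-16,"dz":0.5,"wx":0,"wy":0,"wz":0},{"dx":-0.1,"dy":-20.5,"dz":1.5,"wx":0,"wy":0,"wz":0},{"dx":-0.2,"dy":-25,"dz":2.5,"wx":0,"wy":0,"wz":0},{"dx":-0.2,"dy":-29,"dz":3.5,"wx":0,"wy":0,"wz":0},{"dx":-0.2,"dy":-31.6,"dz":4,"wx":0,"wy":0,"wz":0},{"dx":-0.2,"dy":-31.6,"dz":4,"wx":0,"wy":0,"wz":0},{"dx":-0.2,"dy":-31.6,"dz":4,"wx":0,"wy":0,"wz":0}]'; python3 - <<'E'
from h import *
arm.grab_frame('wrist');k=arm.calibration('wrist');im=arm.grab_frame('wrist');cv2.imwrite('pics/w4.png',im[:,:,::-1])
c=np.array([.466,-.235])
for d in arm.masks_of('wrist','fine_sieve'):print('cyl',cyl(d['pixels'],k,c,.031,.005,.034),d['confidence'])
print('ring',ring(im,k,c,.034,.028,.031,inner=False))
print([np.round(x['centre'],4) for x in arm.mark_of('wrist','fine_sieve')])
rel((.466,-.237,.011),yaw=np.pi)
E
```

```text
t: 13.0
eef_pos: [0.4652, -0.2349, 0.1673]
ee_rot: [3.141, -0.002, 3.14]
force: [-0.0, 0.4, 0.5]
width: 0.0874
gripper_force: 0.0
cyl (array([ 0.46530182, -0.23150641]), np.float64(0.9690744280815125)) 0.73
ring (array([ 0.46582269, -0.23156815]), np.float64(496.2182312011719))
[array([ 0.4695, -0.233 ,  0.0006])]
t 13.2 pos [ 0.4659 -0.2344  0.1682] rot [ 3.1416e+00  2.0000e-04 -3.1412e+00] w 0.0878 F [-1.   0.1 -0.4]
(0.466, -0.237, 0.011) -> [-1.000e-02 -2.600e-01  1.572e+01] turn [0.   0.01 0.02]
```

View pics/w4.png

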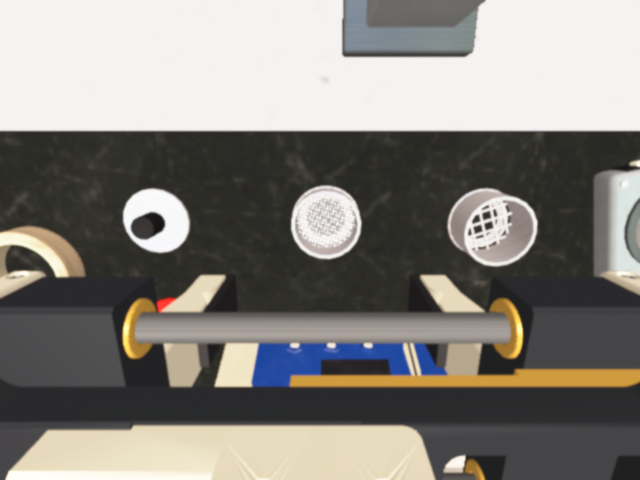

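Fine sieve at px (326,222), directly below. The lid is at (157,221) and the coarse sieve at (492,226).

```bash
python3 -m crank '[{"dx":0,"dy":0.3,"dz":3,"wx":0,"wy":0,"wz":0},{"dx":0,"dy":0.3,"dz":6,"wx":0,"wy":0,"wz":0},{"dx":0,"dy":0.3,"dz":9,"wx":0,"wy":0,"wz":0},{"dx":0,"dy":0.3,"dz":11.5,"wx":0,"wy":0,"wz":0},{"dx":0,"dy":0.3,"dz":13.5,"wx":0,"wy":0,"wz":0},{"dx":0,"dy":0.3,"dz":15,"wx":0,"wy":0,"wz":0},{"dx":0,"dy":0.3,"dz":15.8,"wx":0,"wy":0,"wz":0},{"dx":0,"dy":0.3,"dz":15.8,"wx":0,"wy":0,"wz":0},{"dx":0,"dy":0.3,"dz":15.8,"wx":0,"wy":0,"wz":0},{"dx":0,"dy":0.3,"dz":15.8,"wx":0,"wy":0,"wz":0}]' && python3 -m crank '[{"dx":0,"dy":0,"dz":0,"wx":0,"wy":0,"wz":0},{"dx":0,"dy":0,"dz":0,"wx":0,"wy":0,"wz":0},{"dx":0,"dy":0,"dz":0,"wx":0,"wy":0,"wz":0},{"dx":0,"dy":0,"dz":0,"wx":0,"wy":0,"wz":0},{"dx":0,"dy":0,"dz":0,"wx":0,"wy":0,"wz":0},{"dx":0,"dy":0,"dz":-1,"wx":0,"wy":0,"wz":0},{"dx":0,"dy":0,"dz":-4,"wx":0,"wy":0,"wz":0},{"dx":0,"dy":0,"dz":-8,"wx":0,"wy":0,"wz":0},{"dx":0,"dy":0,"dz":-12,"wx":0,"wy":0,"wz":0},{"dx":0,"dy":0,"dz":-12,"wx":0,"wy":0,"wz":0}]' 0 25; python3 - <<'E'
from h import *
arm.grab_frame('top')
rel((.4648,.081,.13),yaw=np.pi)
E
```

```text
t: 14.45
eef_pos: [0.4662, -0.2321, 0.0107]
ee_rot: [-3.141, 0.001, 3.141]
force: [-0.3, 0.4, 0.7]
width: 0.0877
gripper_force: 0.0
t: 15.7
eef_pos: [0.4679, -0.2325, 0.1339]
ee_rot: [-3.14, 0.007, 3.141]
force: [0.1, -0.6, -1.7]
width: 0.0623
gripper_force: 25.0
t 15.75 pos [ 0.4666 -0.2321  0.1318] rot [-3.1414  0.0036  3.1409] w 0.0619 F [-0.2  0.6 -1.7]
(0.4648, 0.081, 0.13) -> [ 0.2  31.31  0.17] turn [-0.01  0.21 -0.04]
```

```bash
python3 -m crank '[{"dx":0,"dy":1,"dz":0,"wx":0,"wy":0,"wz":0},{"dx":0,"dy":3.5,"dz":0,"wx":0,"wy":0,"wz":0},{"dx":0,"dy":7,"dz":0,"wx":0,"wy":0,"wz":0},{"dx":0,"dy":11,"dz":0,"wx":0,"wy":0,"wz":0},{"dx":0,"dy":15,"dz":0,"wx":0,"wy":0,"wz":0},{"dx":0,"dy":19,"dz":0,"wx":0,"wy":0,"wz":0},{"dx":0,"dy":21.5,"dz":0,"wx":0,"wy":0,"wz":0},{"dx":0,"dy":22,"dz":0,"wx":0,"wy":0,"wz":0},{"dx":0,"dy":22,"dz":0,"wx":0,"wy":0,"wz":0},{"dx":0,"dy":22,"dz":0,"wx":0,"wy":0,"wz":0}]'; cat >> h.py <<'E'
def look(name,c,z,what='wrist',h=.04,held=.024,save=None):
    """target rim ring at height z and held part's rim, from the wrist"""
    arm.grab_frame('wrist');k=arm.calibration('wrist');p=arm.get_state()['eef_pos'];im=arm.grab_frame('wrist')
    if save:cv2.imwrite('pics/'+save,im[:,:,::-1])
    print('target',ring(im,k,np.array(c),z,.028,.031,inner=False))
    if held:
        r,s=ring(im,k,p[:2],p[2]+held,.028,.031,inner=False);print('held',r,s,'minus tcp',r-p[:2])
    for d in arm.masks_of('wrist',name)[:3]:
        x=cyl(d['pixels'],k,c,.031,z-h,z)
        if x[1]>.3:print('cyl',x,d['confidence'])
E
python3 - <<'E'
from h import *
look('receiver',(.4648,.081),.074,h=.035,save='w5.png')
rel((.4648,.081,.13),yaw=np.pi)
E
```

```text
t: 17.0
eef_pos: [0.4656, -0.0127, 0.1297]
ee_rot: [-3.141, -0.001, 3.14]
force: [-1.1, 0.1, -0.9]
width: 0.0621
gripper_force: 25.0
target (array([0.4653204 , 0.08150301]), np.float64(315.79669189453125))
held [ 0.46599887 -0.01270293] 390.1761474609375 minus tcp [3.35252825e-04 5.10875644e-05]
cyl (array([0.46428676, 0.08043402]), np.float64(0.8871060013771057)) 0.63
t 17.15 pos [ 0.4658 -0.0127  0.1299] rot [-3.1415e+00 -3.0000e-04  3.1398e+00] w 0.0624 F [ 0.4  0.4 -0.9]
(0.4648, 0.081, 0.13) -> [ 0.12  9.37 -0.01] turn [-0.01 -0.01 -0.1 ]
```

View pics/w5.png

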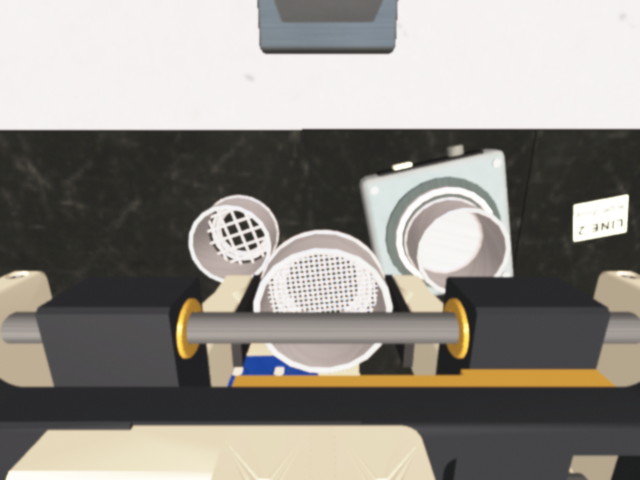

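Held fine sieve at px (325,300) is level, and the pan at (458,243) is seated in the collar.

```bash
python3 -m crank '[{"dx":0.05,"dy":1.5,"dz":0,"wx":0,"wy":0,"wz":0},{"dx":0.1,"dy":4,"dz":0,"wx":0,"wy":0,"wz":0},{"dx":0.1,"dy":6.5,"dz":0,"wx":0,"wy":0,"wz":0},{"dx":0.1,"dy":8.5,"dz":0,"wx":0,"wy":0,"wz":0},{"dx":0.1,"dy":9.4,"dz":0,"wx":0,"wy":0,"wz":0},{"dx":0.1,"dy":9.4,"dz":1,"wx":0,"wy":0,"wz":0},{"dx":0.1,"dy":9.4,"dz":2.5,"wx":0,"wy":0,"wz":0},{"dx":0.1,"dy":9.4,"dz":3.5,"wx":0,"wy":0,"wz":0},{"dx":0.1,"dy":9.4,"dz":4,"wx":0,"wy":0,"wz":0},{"dx":0.1,"dy":9.4,"dz":4,"wx":0,"wy":0,"wz":0}]' && python3 -m crank '[{"dx":0,"dy":0,"dz":0.3,"wx":0,"wy":0,"wz":0},{"dx":0,"dy":0,"dz":0.6,"wx":0,"wy":0,"wz":0},{"dx":0,"dy":0,"dz":0.8,"wx":0,"wy":0,"wz":0},{"dx":0,"dy":0,"dz":1,"wx":0,"wy":0,"wz":0},{"dx":0,"dy":0,"dz":1.1,"wx":0,"wy":0,"wz":0},{"dx":0,"dy":0,"dz":1.2,"wx":0,"wy":0,"wz":0},{"dx":0,"dy":0,"dz":1.3,"wx":0,"wy":0,"wz":0},{"dx":0,"dy":0,"dz":1.35,"wx":0,"wy":0,"wz":0},{"dx":0,"dy":0,"dz":1.4,"wx":0,"wy":0,"wz":0},{"dx":0,"dy":0,"dz":1.4,"wx":0,"wy":0,"wz":0}]'
```

```text
t: 18.4
eef_pos: [0.4649, 0.0816, 0.0897]
ee_rot: [-3.141, -0.001, 3.141]
force: [-0.1, -0.2, -1.0]
width: 0.062
gripper_force: 25.0
t: 19.65
eef_pos: [0.465, 0.0819, 0.0761]
ee_rot: [3.142, 0.0, 3.141]
force: [-0.1, -0.8, -0.7]
width: 0.0619
gripper_force: 25.0
```

```bash
python3 -m crank '[{"dx":0,"dy":0,"dz":0.05,"wx":0,"wy":0,"wz":0},{"dx":0,"dy":0,"dz":0.05,"wx":0,"wy":0,"wz":0},{"dx":0,"dy":0,"dz":0.1,"wx":0,"wy":0,"wz":0},{"dx":0,"dy":0,"dz":0.1,"wx":0,"wy":0,"wz":0},{"dx":0,"dy":0,"dz":0.1,"wx":0,"wy":0,"wz":0},{"dx":0,"dy":0,"dz":0.1,"wx":0,"wy":0,"wz":0},{"dx":0,"dy":0,"dz":0.1,"wx":0,"wy":0,"wz":0},{"dx":0,"dy":0,"dz":0.1,"wx":0,"wy":0,"wz":0},{"dx":0,"dy":0,"dz":0.1,"wx":0,"wy":0,"wz":0},{"dx":0,"dy":0,"dz":0.1,"wx":0,"wy":0,"wz":0}]'
```

```text
t: 20.9
eef_pos: [0.4652, 0.082, 0.076]
ee_rot: [3.142, 0.001, 3.141]
force: [-3.9, -1.4, 12.0]
width: 0.0621
gripper_force: 25.0
```

```bash
python3 -m crank '[{"dx":0,"dy":0,"dz":-0.1,"wx":0,"wy":0,"wz":0},{"dx":0,"dy":0,"dz":-0.1,"wx":0,"wy":0,"wz":0},{"dx":0,"dy":0,"dz":-0.1,"wx":0,"wy":0,"wz":0},{"dx":0,"dy":0,"dz":-0.1,"wx":0,"wy":0,"wz":0},{"dx":0,"dy":0,"dz":-1,"wx":0,"wy":0,"wz":0},{"dx":0,"dy":0,"dz":-3,"wx":0,"wy":0,"wz":0},{"dx":0,"dy":0,"dz":-6.5,"wx":0,"wy":0,"wz":0},{"dx":0,"dy":0,"dz":-10,"wx":0,"wy":0,"wz":0},{"dx":0,"dy":-2,"dz":-11,"wx":0,"wy":0,"wz":0},{"dx":0,"dy":-5,"dz":-11,"wx":0,"wy":0,"wz":0}]' 8.76 25 && python3 -m crank '[{"dx":0,"dy":-3,"dz":0,"wx":0,"wy":0,"wz":0},{"dx":0,"dy":-6,"dz":0.5,"wx":0,"wy":0,"wz":0},{"dx":0,"dy":-9,"dz":1,"wx":0,"wy":0,"wz":0},{"dx":0,"dy":-11,"dz":1,"wx":0,"wy":0,"wz":0},{"dx":0,"dy":-11.5,"dz":1,"wx":0,"wy":0,"wz":0},{"dx":0,"dy":-11.5,"dz":1,"wx":0,"wy":0,"wz":0},{"dx":0,"dy":-11.5,"dz":1,"wx":0,"wy":0,"wz":0},{"dx":0,"dy":-11.5,"dz":1,"wx":0,"wy":0,"wz":0},{"dx":0,"dy":-11.5,"dz":1,"wx":0,"wy":0,"wz":0},{"dx":0,"dy":-11.5,"dz":1,"wx":0,"wy":0,"wz":0}]'; python3 - <<'E'
from h import *
look('coarse_sieve',(.466,-.082),.046,h=.041,held=None,save='w6.png')
look('fine_sieve',(.465,.081),.100,h=.026,held=None)
rel((.466,-.082,.012),yaw=np.pi)
E
```

```text
t: 22.15
eef_pos: [0.4657, 0.0321, 0.187]
ee_rot: [3.14, 0.003, -3.141]
force: [0.4, -0.3, 0.7]
width: 0.0874
gripper_force: 0.0
t: 23.4
eef_pos: [0.4649, -0.0828, 0.175]
ee_rot: [-3.142, -0.0, 3.141]
force: [-0.4, 0.2, 0.5]
width: 0.0878
gripper_force: 0.0
target (array([ 0.46860602, -0.08231451]), np.float64(491.7576904296875))
cyl (array([ 0.4675262 , -0.08179726]), np.float64(0.8230662941932678)) 0.67
target (array([0.46554587, 0.08180968]), np.float64(414.50775146484375))
cyl (array([0.46502201, 0.08150942]), np.float64(0.9282048940658569)) 0.6
t 23.7 pos [ 0.4648 -0.0831  0.175 ] rot [ 3.1416e+00 -1.0000e-04  3.1409e+00] w 0.0878 F [ 0.3 -0.1  0.4]
(0.466, -0.082, 0.012) -> [-0.12  0.11 16.3 ] turn [ 0.   -0.   -0.04]
```

View pics/w6.png

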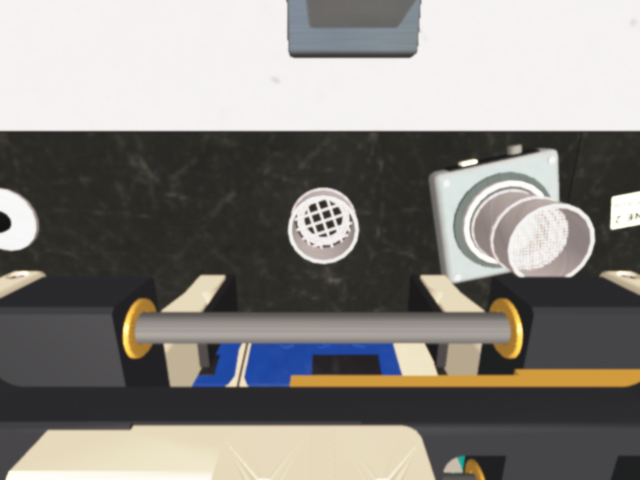

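Coarse sieve below at px (323,226). The fine sieve sits straight on the pan at (540,235).

```bash
python3 -m crank '[{"dx":-0.3,"dy":0.1,"dz":3,"wx":0,"wy":0,"wz":0},{"dx":-0.3,"dy":0.1,"dz":6,"wx":0,"wy":0,"wz":0},{"dx":-0.3,"dy":0.1,"dz":9,"wx":0,"wy":0,"wz":0},{"dx":-0.3,"dy":0.1,"dz":11.5,"wx":0,"wy":0,"wz":0},{"dx":-0.3,"dy":0.1,"dz":13.5,"wx":0,"wy":0,"wz":0},{"dx":-0.3,"dy":0.1,"dz":15,"wx":0,"wy":0,"wz":0},{"dx":-0.3,"dy":0.1,"dz":15.6,"wx":0,"wy":0,"wz":0},{"dx":-0.3,"dy":0.1,"dz":15.6,"wx":0,"wy":0,"wz":0},{"dx":-0.3,"dy":0.1,"dz":15.6,"wx":0,"wy":0,"wz":0},{"dx":-0.3,"dy":0.1,"dz":15.6,"wx":0,"wy":0,"wz":0}]' && python3 -m crank '[{"dx":0,"dy":0,"dz":0,"wx":0,"wy":0,"wz":0},{"dx":0,"dy":0,"dz":0,"wx":0,"wy":0,"wz":0},{"dx":0,"dy":0,"dz":0,"wx":0,"wy":0,"wz":0},{"dx":0,"dy":0,"dz":0,"wx":0,"wy":0,"wz":0},{"dx":0,"dy":0,"dz":0,"wx":0,"wy":0,"wz":0},{"dx":0,"dy":0,"dz":-1,"wx":0,"wy":0,"wz":0},{"dx":0,"dy":0,"dz":-5,"wx":0,"wy":0,"wz":0},{"dx":0,"dy":0,"dz":-10,"wx":0,"wy":0,"wz":0},{"dx":0,"dy":0,"dz":-15,"wx":0,"wy":0,"wz":0},{"dx":0,"dy":0,"dz":-15,"wx":0,"wy":0,"wz":0}]' 0 25; python3 - <<'E'
from h import *
look('fine_sieve',(.465,.081),.100,h=.026,held=.027)
rel((.4655,.0817,.17),yaw=np.pi)
E
```

```text
t: 24.95
eef_pos: [0.4683, -0.082, 0.0196]
ee_rot: [3.141, 0.001, 3.141]
force: [-0.2, 0.3, 0.5]
width: 0.0873
gripper_force: 0.0
t: 26.2
eef_pos: [0.4703, -0.0818, 0.1736]
ee_rot: [3.14, 0.008, 3.141]
force: [1.4, 0.5, -2.5]
width: 0.0601
gripper_force: 25.0
target (array([0.46543275, 0.08172144]), np.float64(460.3865966796875))
held [ 0.46911383 -0.08181952] 408.75848388671875 minus tcp [ 4.32001193e-04 -5.25167884e-06]
cyl (array([0.46489694, 0.0814661 ]), np.float64(0.9570192694664001)) 0.69
t 26.35 pos [ 0.467  -0.0821  0.1685] rot [ 3.1412e+00 -9.0000e-04  3.1405e+00] w 0.0601 F [-1.   1.1 -0.9]
(0.4655, 0.0817, 0.17) -> [ 0.17 16.37 -0.14] turn [ 0.02 -0.05 -0.06]
```

```bash
python3 -m crank '[{"dx":0.1,"dy":1,"dz":0,"wx":0,"wy":0,"wz":0},{"dx":0.2,"dy":3,"dz":0,"wx":0,"wy":0,"wz":0},{"dx":0.25,"dy":6,"dz":0,"wx":0,"wy":0,"wz":0},{"dx":0.25,"dy":9,"dz":0,"wx":0,"wy":0,"wz":0},{"dx":0.25,"dy":12,"dz":0,"wx":0,"wy":0,"wz":0},{"dx":0.25,"dy":14.5,"dz":0,"wx":0,"wy":0,"wz":0},{"dx":0.25,"dy":16,"dz":0,"wx":0,"wy":0,"wz":0},{"dx":0.25,"dy":16.4,"dz":0,"wx":0,"wy":0,"wz":0},{"dx":0.25,"dy":16.4,"dz":0,"wx":0,"wy":0,"wz":0},{"dx":0.25,"dy":16.4,"dz":0,"wx":0,"wy":0,"wz":0}]'; python3 - <<'E'
from h import *
look('fine_sieve',(.465,.081),.100,h=.026,held=.027,save='w7.png')
im=arm.grab_frame('side')[270:400,260:420];a=cv2.resize(im,None,fx=3,fy=3,interpolation=cv2.INTER_CUBIC)
w=cv2.imread('pics/w7.png')[150:400,180:470]
b=np.zeros((500,480+450,3),np.uint8);b[:390,:480]=a[:,:,::-1];w=cv2.resize(w,(320,276));o=np.zeros((390,800,3),np.uint8);o[:,:480]=a[:,:,::-1];o[:276,480:]=w;cv2.imwrite('pics/c7.png',o)
rel((.465,.0817,.17),yaw=np.pi)
E
```

```text
t: 27.6
eef_pos: [0.4654, 0.0813, 0.169]
ee_rot: [-3.141, -0.0, 3.14]
force: [0.0, -0.2, -1.6]
width: 0.0607
gripper_force: 25.0
target (array([0.46583657, 0.08163599]), np.float64(311.40850830078125))
held [0.46592099 0.08132368] 402.6192321777344 minus tcp [ 4.85698089e-04 -6.32431384e-06]
cyl (array([0.46404914, 0.08210223]), np.float64(0.475755900144577)) 0.87
t 27.8 pos [0.4655 0.0815 0.1691] rot [3.1415e+00 1.0000e-04 3.1402e+00] w 0.0601 F [ 0.2 -0.3 -1. ]
(0.465, 0.0817, 0.17) -> [ 0.05  0.02 -0.09] turn [ 0.    0.   -0.08]
```

View pics/c7.png

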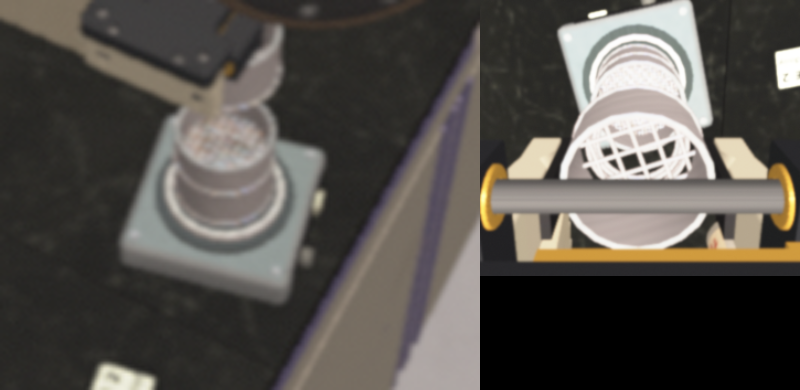

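The side crop shows the fine sieve level on the pan, and the coarse sieve is held upright above it. Lowering it now.

```bash
python3 -m crank '[{"dx":0,"dy":0,"dz":1,"wx":0,"wy":0,"wz":0},{"dx":0,"dy":0,"dz":2.5,"wx":0,"wy":0,"wz":0},{"dx":0,"dy":0,"dz":3.7,"wx":0,"wy":0,"wz":0},{"dx":0,"dy":0,"dz":4.2,"wx":0,"wy":0,"wz":0},{"dx":0,"dy":0,"dz":4.6,"wx":0,"wy":0,"wz":0},{"dx":0,"dy":0,"dz":4.9,"wx":0,"wy":0,"wz":0},{"dx":0,"dy":0,"dz":5.2,"wx":0,"wy":0,"wz":0},{"dx":0,"dy":0,"dz":5.4,"wx":0,"wy":0,"wz":0},{"dx":0,"dy":0,"dz":5.5,"wx":0,"wy":0,"wz":0},{"dx":0,"dy":0,"dz":5.5,"wx":0,"wy":0,"wz":0}]' && python3 -m crank '[{"dx":0,"dy":0,"dz":0.1,"wx":0,"wy":0,"wz":0},{"dx":0,"dy":0,"dz":0.15,"wx":0,"wy":0,"wz":0},{"dx":0,"dy":0,"dz":0.2,"wx":0,"wy":0,"wz":0},{"dx":0,"dy":0,"dz":0.25,"wx":0,"wy":0,"wz":0},{"dx":0,"dy":0,"dz":0.3,"wx":0,"wy":0,"wz":0},{"dx":0,"dy":0,"dz":0.3,"wx":0,"wy":0,"wz":0},{"dx":0,"dy":0,"dz":0.3,"wx":0,"wy":0,"wz":0},{"dx":0,"dy":0,"dz":0.3,"wx":0,"wy":0,"wz":0},{"dx":0,"dy":0,"dz":0.3,"wx":0,"wy":0,"wz":0},{"dx":0,"dy":0,"dz":0.3,"wx":0,"wy":0,"wz":0}]'
```

```text
t: 29.05
eef_pos: [0.4655, 0.082, 0.1141]
ee_rot: [3.142, 0.0, 3.141]
force: [0.2, 0.2, -1.2]
width: 0.0603
gripper_force: 25.0
t: 30.3
eef_pos: [0.4656, 0.082, 0.1111]
ee_rot: [3.142, 0.0, 3.141]
force: [-0.1, 0.2, -0.2]
width: 0.0604
gripper_force: 25.0
```

```bash
python3 -m crank '[{"dx":0,"dy":0,"dz":0.05,"wx":0,"wy":0,"wz":0},{"dx":0,"dy":0,"dz":0.05,"wx":0,"wy":0,"wz":0},{"dx":0,"dy":0,"dz":0.1,"wx":0,"wy":0,"wz":0},{"dx":0,"dy":0,"dz":0.1,"wx":0,"wy":0,"wz":0},{"dx":0,"dy":0,"dz":0.1,"wx":0,"wy":0,"wz":0},{"dx":0,"dy":0,"dz":0.1,"wx":0,"wy":0,"wz":0},{"dx":0,"dy":0,"dz":0.1,"wx":0,"wy":0,"wz":0},{"dx":0,"dy":0,"dz":0.1,"wx":0,"wy":0,"wz":0},{"dx":0,"dy":0,"dz":0.1,"wx":0,"wy":0,"wz":0},{"dx":0,"dy":0,"dz":0.1,"wx":0,"wy":0,"wz":0}]'
```

```text
t: 31.55
eef_pos: [0.4658, 0.082, 0.1111]
ee_rot: [3.142, 0.001, 3.141]
force: [-3.3, -0.1, 10.7]
width: 0.0603
gripper_force: 25.0
```

```bash
python3 -m crank '[{"dx":0,"dy":0,"dz":-0.1,"wx":0,"wy":0,"wz":0},{"dx":0,"dy":0,"dz":-0.1,"wx":0,"wy":0,"wz":0},{"dx":0,"dy":0,"dz":-0.1,"wx":0,"wy":0,"wz":0},{"dx":0,"dy":0,"dz":-0.1,"wx":0,"wy":0,"wz":0},{"dx":0,"dy":0,"dz":-1,"wx":0,"wy":0,"wz":0},{"dx":0,"dy":0,"dz":-3,"wx":0,"wy":0,"wz":0},{"dx":0,"dy":0,"dz":-6.5,"wx":0,"wy":0,"wz":0},{"dx":0,"dy":0,"dz":-10,"wx":0,"wy":0,"wz":0},{"dx":0,"dy":-2,"dz":-11,"wx":0,"wy":0,"wz":0},{"dx":0,"dy":-5,"dz":-11,"wx":0,"wy":0,"wz":0}]' 8.76 25 && python3 -m crank '[{"dx":0,"dy":-4,"dz":0,"wx":0,"wy":0,"wz":0},{"dx":0,"dy":-9,"dz":0.5,"wx":0,"wy":0,"wz":0},{"dx":0,"dy":-14,"dz":1,"wx":0,"wy":0,"wz":0},{"dx":0,"dy":-19,"dz":2,"wx":0,"wy":0,"wz":0},{"dx":0,"dy":-24,"dz":3,"wx":0,"wy":0,"wz":0},{"dx":0,"dy":-29,"dz":4,"wx":0,"wy":0,"wz":0},{"dx":0,"dy":-34,"dz":5,"wx":0,"wy":0,"wz":0},{"dx":0,"dy":-38,"dz":6,"wx":0,"wy":0,"wz":0},{"dx":0,"dy":-41,"dz":6,"wx":0,"wy":0,"wz":0},{"dx":0,"dy":-42,"dz":6,"wx":0,"wy":0,"wz":0}]'; python3 - <<'E'
from h import *
arm.grab_frame('wrist');arm.grab_frame('wrist')
look('sieve_lid',(.465,-.39),.013,h=.005,held=None,save='w8.png')
print([np.round(x['centre'],4) for x in arm.mark_of('wrist','sieve_lid')])
rel((.465,-.39,.017),yaw=np.pi)
E
```

```text
t: 32.8
eef_pos: [0.4662, 0.0321, 0.222]
ee_rot: [3.14, 0.003, -3.141]
force: [0.5, -1.0, -0.5]
width: 0.0874
gripper_force: 0.0
t: 34.05
eef_pos: [0.4649, -0.3896, 0.1601]
ee_rot: [-3.142, -0.0, 3.139]
force: [0.1, -0.8, 0.1]
width: 0.0876
gripper_force: 0.0
target (array([ 0.46719398, -0.3927028 ]), np.float64(564.5171508789062))
cyl (array([ 0.46702818, -0.39275154]), np.float64(0.9639139175415039)) 0.92
[array([ 0.6373, -0.4943, -0.001 ]), array([ 0.467 , -0.3939,  0.0016]), array([ 0.5757, -0.3885,  0.0024])]
t 34.35 pos [ 0.4654 -0.3871  0.1605] rot [-3.1415e+00  5.0000e-04 -3.1413e+00] w 0.0877 F [-0.4 -0.1  1.1]
(0.465, -0.39, 0.017) -> [ 0.04 -0.28 14.35] turn [-0.    0.03  0.02]
```

View pics/w8.png

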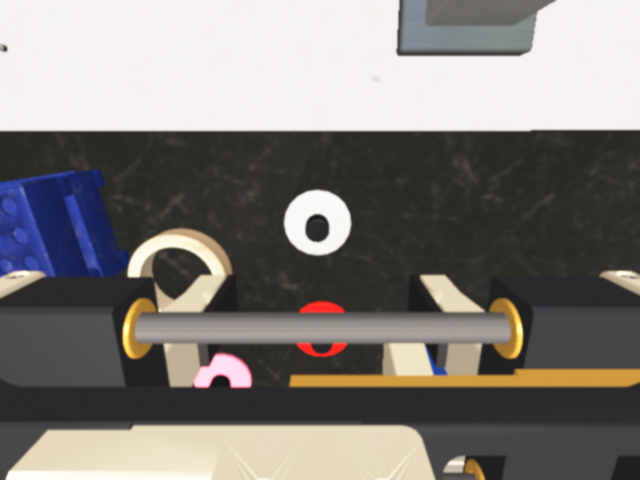

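The grey lid is at px (318,222), with the tape ring at (180,270) near the left finger, so I'll narrow the opening to 5 cm.

```bash
python3 -m crank '[{"dx":-0.2,"dy":-0.5,"dz":1,"wx":0,"wy":0,"wz":0},{"dx":-0.2,"dy":-0.5,"dz":4,"wx":0,"wy":0,"wz":0},{"dx":-0.2,"dy":-0.5,"dz":7,"wx":0,"wy":0,"wz":0},{"dx":-0.2,"dy":-0.5,"dz":10,"wx":0,"wy":0,"wz":0},{"dx":-0.2,"dy":-0.5,"dz":12,"wx":0,"wy":0,"wz":0},{"dx":-0.2,"dy":-0.5,"dz":13.5,"wx":0,"wy":0,"wz":0},{"dx":-0.2,"dy":-0.5,"dz":14.2,"wx":0,"wy":0,"wz":0},{"dx":-0.2,"dy":-0.5,"dz":14.3,"wx":0,"wy":0,"wz":0},{"dx":-0.2,"dy":-0.5,"dz":14.3,"wx":0,"wy":0,"wz":0},{"dx":-0.2,"dy":-0.5,"dz":14.3,"wx":0,"wy":0,"wz":0}]' 5 25; python3 - <<'E'
from h import *
rel((.467,-.3927,.0165),yaw=np.pi)
E
```

```text
t: 35.6
eef_pos: [0.4676, -0.3932, 0.0178]
ee_rot: [-3.141, 0.001, 3.141]
force: [-0.1, 0.0, 0.1]
width: 0.0497
gripper_force: 0.0
t 35.6 pos [ 0.4676 -0.3932  0.0178] rot [-3.1411e+00  1.2000e-03  3.1410e+00] w 0.0497 F [-0.1  0.   0.1]
(0.467, -0.3927, 0.0165) -> [0.06 0.05 0.13] turn [-0.03  0.07 -0.04]
```

```bash
python3 -m crank '[{"dx":0,"dy":0,"dz":0.1,"wx":0,"wy":0,"wz":0},{"dx":0,"dy":0,"dz":0.1,"wx":0,"wy":0,"wz":0},{"dx":0,"dy":0,"dz":0.1,"wx":0,"wy":0,"wz":0},{"dx":0,"dy":0,"dz":0.1,"wx":0,"wy":0,"wz":0},{"dx":0,"dy":0,"dz":0.1,"wx":0,"wy":0,"wz":0},{"dx":0,"dy":0,"dz":0.1,"wx":0,"wy":0,"wz":0},{"dx":0,"dy":0,"dz":0.1,"wx":0,"wy":0,"wz":0},{"dx":0,"dy":0,"dz":0.1,"wx":0,"wy":0,"wz":0},{"dx":0,"dy":0,"dz":0.1,"wx":0,"wy":0,"wz":0},{"dx":0,"dy":0,"dz":0.1,"wx":0,"wy":0,"wz":0}]' 0 25 && python3 -m crank '[{"dx":0,"dy":0,"dz":-1,"wx":0,"wy":0,"wz":0},{"dx":0,"dy":0,"dz":-4,"wx":0,"wy":0,"wz":0},{"dx":0,"dy":0,"dz":-8,"wx":0,"wy":0,"wz":0},{"dx":0,"dy":0,"dz":-12,"wx":0,"wy":0,"wz":0},{"dx":0,"dy":0,"dz":-16,"wx":0,"wy":0,"wz":0},{"dx":0,"dy":2,"dz":-18,"wx":0,"wy":0,"wz":0},{"dx":0,"dy":5,"dz":-18,"wx":0,"wy":0,"wz":0},{"dx":0,"dy":9,"dz":-18,"wx":0,"wy":0,"wz":0},{"dx":0,"dy":13,"dz":-18,"wx":0,"wy":0,"wz":0},{"dx":0,"dy":16,"dz":-18,"wx":0,"wy":0,"wz":0}]' && python3 -m crank '[{"dx":0,"dy":4,"dz":0,"wx":0,"wy":0,"wz":0},{"dx":0,"dy":8,"dz":0,"wx":0,"wy":0,"wz":0},{"dx":0,"dy":12,"dz":0,"wx":0,"wy":0,"wz":0},{"dx":0,"dy":16,"dz":0,"wx":0,"wy":0,"wz":0},{"dx":0,"dy":19,"dz":0,"wx":0,"wy":0,"wz":0},{"dx":0,"dy":21,"dz":0,"wx":0,"wy":0,"wz":0},{"dx":0,"dy":22,"dz":0,"wx":0,"wy":0,"wz":0},{"dx":0,"dy":22,"dz":0,"wx":0,"wy":0,"wz":0},{"dx":0,"dy":22,"dz":0,"wx":0,"wy":0,"wz":0},{"dx":0,"dy":22,"dz":0,"wx":0,"wy":0,"wz":0}]'; python3 - <<'E'
from h import *
look('coarse_sieve',(.465,.081),.138,h=.038,held=-.0055,save='w9.png')
rel((.465,.0815,.20),yaw=np.pi)
E
```

```text
t: 36.85
eef_pos: [0.4672, -0.3931, 0.0161]
ee_rot: [-3.142, 0.0, 3.141]
force: [-0.1, 1.3, 0.8]
width: 0.0214
gripper_force: 25.0
t: 38.1
eef_pos: [0.4664, -0.2308, 0.1958]
ee_rot: [3.141, -0.001, 3.141]
force: [0.7, -1.4, -1.0]
width: 0.0213
gripper_force: 25.0
t: 39.35
eef_pos: [0.4673, -0.0136, 0.196]
ee_rot: [-3.142, -0.0, 3.14]
force: [-0.3, 0.4, -1.2]
width: 0.0218
gripper_force: 25.0
target (array([0.46666642, 0.0817326 ]), np.float64(387.9340515136719))
held [ 0.468289   -0.01359881] 315.91668701171875 minus tcp [9.62716706e-04 3.11461253e-05]
cyl (array([0.46552039, 0.0815067 ]), np.float64(0.8180286884307861)) 0.95
t 39.5 pos [ 0.4674 -0.0135  0.196 ] rot [-3.1415e+00 -2.0000e-04  3.1401e+00] w 0.0215 F [-0.8  0.2 -0.9]
(0.465, 0.0815, 0.2) -> [ 0.25  9.5  -0.4 ] turn [-0.   -0.01 -0.09]
```

View pics/w9.png

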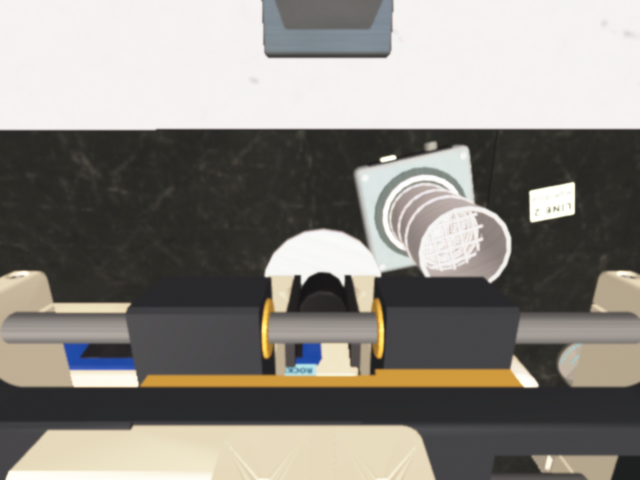

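Coarse sieve is seated square at px (463,247). The lid is held at (322,270). Next I carry it over and lower it.

```bash
python3 -m crank '[{"dx":0.05,"dy":1.5,"dz":0,"wx":0,"wy":0,"wz":0},{"dx":0.1,"dy":4,"dz":0,"wx":0,"wy":0,"wz":0},{"dx":0.15,"dy":6.5,"dz":0,"wx":0,"wy":0,"wz":0},{"dx":0.15,"dy":8.5,"dz":0,"wx":0,"wy":0,"wz":0},{"dx":0.15,"dy":9.5,"dz":0,"wx":0,"wy":0,"wz":0},{"dx":0.15,"dy":9.5,"dz":0,"wx":0,"wy":0,"wz":0},{"dx":0.15,"dy":9.5,"dz":1,"wx":0,"wy":0,"wz":0},{"dx":0.15,"dy":9.5,"dz":2.5,"wx":0,"wy":0,"wz":0},{"dx":0.15,"dy":9.5,"dz":3.5,"wx":0,"wy":0,"wz":0},{"dx":0.15,"dy":9.5,"dz":3.5,"wx":0,"wy":0,"wz":0}]' && python3 -m crank '[{"dx":0,"dy":0,"dz":0.2,"wx":0,"wy":0,"wz":0},{"dx":0,"dy":0,"dz":0.4,"wx":0,"wy":0,"wz":0},{"dx":0,"dy":0,"dz":0.6,"wx":0,"wy":0,"wz":0},{"dx":0,"dy":0,"dz":0.8,"wx":0,"wy":0,"wz":0},{"dx":0,"dy":0,"dz":1,"wx":0,"wy":0,"wz":0},{"dx":0,"dy":0,"dz":1.2,"wx":0,"wy":0,"wz":0},{"dx":0,"dy":0,"dz":1.3,"wx":0,"wy":0,"wz":0},{"dx":0,"dy":0,"dz":1.4,"wx":0,"wy":0,"wz":0},{"dx":0,"dy":0,"dz":1.45,"wx":0,"wy":0,"wz":0},{"dx":0,"dy":0,"dz":1.45,"wx":0,"wy":0,"wz":0}]'
```

```text
t: 40.75
eef_pos: [0.4654, 0.0813, 0.1598]
ee_rot: [-3.14, -0.002, 3.14]
force: [-0.1, 0.2, -0.1]
width: 0.0215
gripper_force: 25.0
t: 42.0
eef_pos: [0.466, 0.0819, 0.1466]
ee_rot: [-3.142, -0.0, 3.141]
force: [0.5, -0.5, -1.1]
width: 0.0212
gripper_force: 25.0
```

```bash
python3 -m crank '[{"dx":0,"dy":0,"dz":0.05,"wx":0,"wy":0,"wz":0},{"dx":0,"dy":0,"dz":0.1,"wx":0,"wy":0,"wz":0},{"dx":0,"dy":0,"dz":0.15,"wx":0,"wy":0,"wz":0},{"dx":0,"dy":0,"dz":0.15,"wx":0,"wy":0,"wz":0},{"dx":0,"dy":0,"dz":0.15,"wx":0,"wy":0,"wz":0},{"dx":0,"dy":0,"dz":0.15,"wx":0,"wy":0,"wz":0},{"dx":0,"dy":0,"dz":0.15,"wx":0,"wy":0,"wz":0},{"dx":0,"dy":0,"dz":0.15,"wx":0,"wy":0,"wz":0},{"dx":0,"dy":0,"dz":0.15,"wx":0,"wy":0,"wz":0},{"dx":0,"dy":0,"dz":0.15,"wx":0,"wy":0,"wz":0}]'
```

```text
t: 43.25
eef_pos: [0.4665, 0.082, 0.146]
ee_rot: [3.141, 0.001, 3.141]
force: [-1.7, -0.3, 8.3]
width: 0.0212
gripper_force: 25.0
```

Contact came at 0.146, where the seated height predicts it. I'll release and back off.

```bash
python3 -m crank '[{"dx":0,"dy":0,"dz":-0.05,"wx":0,"wy":0,"wz":0},{"dx":0,"dy":0,"dz":-0.05,"wx":0,"wy":0,"wz":0},{"dx":0,"dy":0,"dz":-0.05,"wx":0,"wy":0,"wz":0},{"dx":0,"dy":0,"dz":-0.05,"wx":0,"wy":0,"wz":0},{"dx":0,"dy":0,"dz":-0.05,"wx":0,"wy":0,"wz":0},{"dx":0,"dy":0,"dz":-1,"wx":0,"wy":0,"wz":0},{"dx":0,"dy":0,"dz":-3,"wx":0,"wy":0,"wz":0},{"dx":0,"dy":0,"dz":-6,"wx":0,"wy":0,"wz":0},{"dx":0,"dy":0,"dz":-9,"wx":0,"wy":0,"wz":0},{"dx":0,"dy":-1,"dz":-10,"wx":0,"wy":0,"wz":0}]' 5 25 && python3 -m crank '[{"dx":0,"dy":-3,"dz":0,"wx":0,"wy":0,"wz":0},{"dx":0,"dy":-7,"dz":0,"wx":0,"wy":0,"wz":0},{"dx":0,"dy":-10,"dz":0,"wx":0,"wy":0,"wz":0},{"dx":0,"dy":-13,"dz":0,"wx":0,"wy":0,"wz":0},{"dx":0,"dy":-15,"dz":0,"wx":0,"wy":0,"wz":0},{"dx":0,"dy":-16,"dz":0,"wx":0,"wy":0,"wz":0},{"dx":0,"dy":-16,"dz":0,"wx":0,"wy":0,"wz":0},{"dx":0,"dy":-16,"dz":0,"wx":0,"wy":0,"wz":0},{"dx":0,"dy":-16,"dz":0,"wx":0,"wy":0,"wz":0},{"dx":0,"dy":-16,"dz":0,"wx":0,"wy":0,"wz":0}]'; python3 - <<'E'
from h import *
look('sieve_lid',(.466,.0815),.173-.03,h=.005,held=None)
im=arm.grab_frame('side');cv2.imwrite('pics/s9.png',cv2.resize(im[200:400,180:430],None,fx=3,fy=3,interpolation=cv2.INTER_CUBIC)[:,:,::-1])
print([np.round(arm.mark_of('side',n)[0]['centre'],3) for n in ['bottle','sieve_lid','coarse_sieve']])
E
```

```text
t: 44.5
eef_pos: [0.4669, 0.0724, 0.2476]
ee_rot: [3.14, 0.003, -3.141]
force: [-0.4, 0.2, -0.2]
width: 0.0503
gripper_force: 0.0
t: 45.75
eef_pos: [0.4659, -0.0876, 0.2451]
ee_rot: [3.142, 0.0, -3.142]
force: [-0.3, 0.6, -0.6]
width: 0.05
gripper_force: 0.0
target (array([0.46604171, 0.08148211]), np.float64(435.0020446777344))
cyl (array([0.46588827, 0.0822193 ]), np.float64(0.961292564868927)) 0.9
[array([0.637, 0.18 , 0.   ]), array([0.463, 0.081, 0.129]), array([0.725, 0.075, 0.001])]
```

View pics/s9.png

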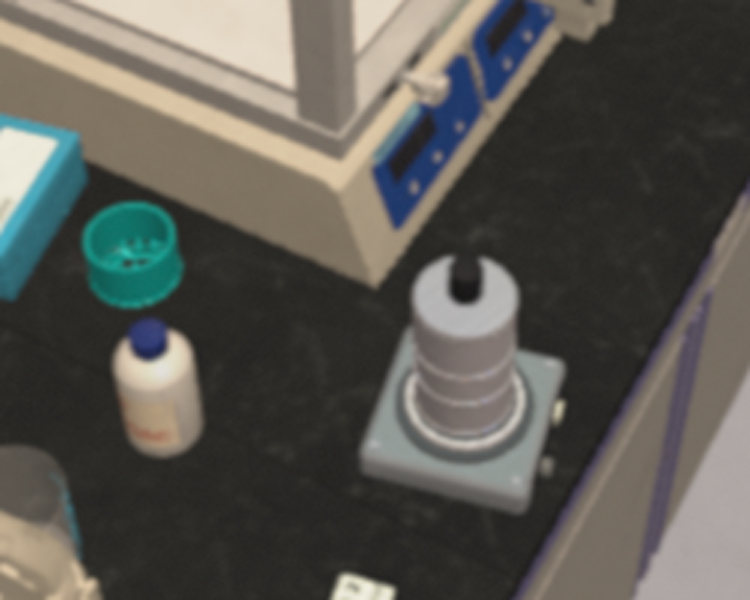

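The crop shows the complete tower straight and level at px (465,340), with the lid on at origin height 0.129 m (0.130 expected). The bottle and beaker are upright and unmoved.

```bash
python3 -c "
from station import arm
print(arm.job_done())"
```

```text
the job is handed in; nothing more can be done
None
```

The sieve tower (pan, fine sieve, coarse sieve, lid) is built in order on the base, every part level and fully seated, with the bottle and beaker left upright; I handed the job in at about 46 s, with no verdict shown.

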